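# Check a slot with the red depth gauge

## Task

Take the red-gripped depth gauge out of the grey rack and lower its blade into the slot in the pale wooden block, all the way down until the gauge's shoulder plate rests flat on top of the block, then let go and leave it standing there. Lower it in rather than dropping it, and leave the yellow gauge and the glue bottle alone.

Things in the scene. Friction and masses are not known exactly. Their poses are not given: they have to be found in the camera images.
- red_gauge: Gauge, red grip, 0.14 kg, blade down in one of two slots of a fixed grey rack 55 mm high. Origin: blade axis at the underside of its shoulder plate (on the rack's top), z up. Below it: steel blade 40 long, 5 thick (x), 36 wide (y). Above: plate 50 x 50 x 8; on that the grip tab, 12 thick (x), 30 wide (y), 8 to 53 mm above the origin: pinch across x. Lift over 40 mm straight up to leave the rack.
- yellow_gauge: Gauge of the same shape, size, origin and axes with a yellow grip, loose in the rack's other slot, 100 mm from the red one along y. Stays there. The rack measures 80 mm (x) by 190 mm (y) by 55 mm high.
- pale_slot (a point): Centre of the slot's mouth, level with the top of the pale block (90 x 100 x 60 mm high, fixed). z up; slot 56 mm long along y, 18 mm wide along x, 50 mm deep, vertical walls. A dark block of the same shape and slot is fixed about 0.2 m to its left or right: not that one.
- glue_bottle: White glue bottle, blue label and cap, 56 mm diameter, 160 mm tall, 0.3 kg, loose behind the work (farther from the robot). Origin at the centre of its underside. Leave alone.
Mind the look-alikes: they are no part of the job. Leave any green or purple look-alike of the part that bears pale_slot alone.

How it is judged:
By the outcome, as a careful person would: the job done as asked, in the order asked, and still so for the second after the job is handed in, with the robot touching nothing.
It also fails if it takes over 35 s, if anything falls off the work surface, if the arm or the gripper's body presses on something with over 40 N, if the wrist force passes 120 N, or if a joint passes its speed limit or range.

## Robot

A 6-joint arm with a two-finger parallel gripper is mounted at the origin on the work surface. World frame = base frame: x ahead of the robot, y to its left, z up, the work surface at z = 0. Lengths are in mm, angles in rad, forces in N, time in s.
With the tool pointing down it reaches from about 275 to 750 mm from the base axis. Payload 10.2 kg.
Tool frame: the origin (TCP) lies between the finger pads; the fingertips stand 19 mm ahead of it and the grasp point (between the pads) is the TCP; z points along the fingers, y is the line along which they close (so a half turn about z gives the same grasp; the last joint's range is limited). The gripper opens to 85 mm and grips with 20 to 120 N. Pads are 22 mm wide; open, the fingers measure 114 mm over their backs; the gripper's body (76 mm by 85 mm) begins 54 mm behind the grasp point. The pads swing forward as they close: fully open they stand 13 mm farther back than shut.
Start: joints at [-1.324, 0.313, 1.498, -0, 1.331, -0.223], TCP at [237.661, -468.133, 250.294] pointing down, gripper open.
Joint ranges: [-2.94, 2.94], [-0.97, 2.17], [0.19, 2.56], [-1.23, 4.37], [0.02, 3.11], [-2.88, 2.88]. Speed limits (rad/s): [2.39, 2.39, 3.01, 3.14, 3.14, 3.14].

## Interface

Orientations are given as a unit quaternion [w, x, y, z].
In Python, from rig import sense, capture, finish_job gives the robot as it stands. The module is installed in compiled form; this text tells all that it offers.
- The arm moves only by the tool move_arm, never from a script. Its argument "moves" is a list of rows, each an object with "turn": the turn, a rotation vector about the tool's x, y, z in rad, a list of three; "translation": the shift along the tool's x, y, z in mm, a list of three; "hand": the opening, from 0 (shut) to 1 (fully open). In form: [{"turn": [wx, wy, wz], "translation": [x, y, z], "hand": hand}, ...]. A call has 1 to 10 rows; each row shifts and turns the commanded pose from where the row before left it, along the tool's axes as they then stand; what a row does not reach is not made up. A row lasts 1/12 s, in which the tool goes at most 41.7 mm and 7.16 degrees, less where a joint would pass 70% of its speed; a pose out of reach is approached as far as the arm can. A call with a gripper value outside its range is refused whole. The fingers move at their own pace and stop on an object; "grip_force" is the grip in N (left out, the last holds). Time passes only in rows, so rows that do not move let the fingers close. It gives the time, the measured TCP pose, the force, the opening and the grip force at its end, in the units of the state.
- sense(): the state, without advancing time (a new reading comes with each control period).
- capture(name): name is "side" or "top"; returns a dict with "image" (384x512x3 uint8, blue, green, red), "z_map" (384x512 float32, mm along the optical axis (not along the pixel's ray), 0 where there is no reading), "vertical_fov" (degrees; the focal length in pixels is half the picture's height over the tangent of half this angle, whatever the lens; pixels are square), "cx", "cy" (the principal point, pixels), "R" (3x3) and "t" (3): a world point X has camera coordinates R X + t. Camera axes: x right, y down, z forward; pixel columns grow to the right and rows downward; lengths in mm; the calibration is good to about 2 mm. A picture is of the moment at which its call begins.
- finish_job(): hands the job in; it is judged then, once.
The state is a dict: "time_s": time; "joints": joint angles; "dq": joint speeds; "tau": joint torques, N m; "eef_pos": TCP position; "ee_rot": TCP orientation; "force": force on the tool from outside, world axes, zero at the start; "wrist_torque": the same for the moment, N m; "grip_width": opening from 0.0 (shut) to 1.0 (fully open); "grip_force": force on a finger pad.
Only numpy, scipy, OpenCV 4.12 (cv2) and the standard library are available. Lean on these libraries where they do the work, as an engineer would, in place of code of your own. Each camera call takes 0.05 s, during which the arm holds its last target. There are 200 camera calls.

## Working session

There is one attempt and no reset: what is moved stays moved. The work goes in short steps, Python scripts to look and compute and a tool call to move; the robot and the scene stay as the last step left them, time stands still between calls to the robot, and variables do not carry over. Pictures are saved under pics/ and viewed, at most 10 in all, crops included, and the job is handed in when it is done.

Besides the shell and the picture viewer there is one more tool, called after "Call:" as name(argument=value, ...), one argument or row to a line, values as JSON. move_arm: Moves the arm, as the interface text tells. Its arguments: {"type":"object","properties":{"moves":{"type":"array","items":{"type":"object","properties":{"turn":{"type":"array","items":{"type":"number"}},"translation":{"type":"array","items":{"type":"number"}},"hand":{"type":"number"}}}},"grip_force":{"type":"number"}},"required":["moves"]}

```bash
mkdir -p pics; cat > h.py <<'E'
import numpy as np,cv2,math
from rig import sense,capture
def load(n):
    c=capture(n); h=c["image"].shape[0]; c["f"]=h/2/math.tan(math.radians(c["vertical_fov"])/2); c["R"]=np.array(c["R"]);c["t"]=np.array(c["t"]).ravel(); return c
def ray(c,u,v):
    o=-c["R"].T@c["t"]; d=c["R"].T@np.array([(u-c["cx"])/c["f"],(v-c["cy"])/c["f"],1]); return o,d
def plane(c,u,v,z):
    o,d=ray(c,u,v); return o+d*(z-o[2])/d[2]
def world(c):
    z=c["z_map"]; v,u=np.mgrid[:z.shape[0],:z.shape[1]]
    P=np.stack([(u-c["cx"])/c["f"]*z,(v-c["cy"])/c["f"]*z,z],-1)
    return (P-c["t"])@c["R"]
E
python3 - <<'E'
from h import *
s=sense();print(s["time_s"],s["eef_pos"],s["ee_rot"],s["force"])
ims=[]
for n in("side","top"):
    c=load(n);ims.append(c["image"]);print(n,c["f"],c["cx"],c["cy"],(-c["R"].T@c["t"]).round(),c["R"].round(2).tolist(),(c["z_map"]>0).mean())
    cv2.imwrite(f"pics/{n}0.png",c["image"])
E
```

```text
0.0 [ 237.60877827 -467.87886119  249.73734537] [-6.55558021e-04  9.72532744e-01  2.32765185e-01 -1.08631754e-05] [-0.83436021 -0.27994994 -0.61932042]
side 471.6436245046474 252.69845052506702 193.35189486432165 [  60. 1133. 1051.] [[-0.93, -0.38, -0.02], [-0.23, 0.61, -0.76], [0.3, -0.7, -0.65]] 0.9961140950520834
top 348.4169688545598 255.034797361289 192.0170121671829 [ 443.   56. 1071.] [[0.03, -1.0, 0.0], [-1.0, -0.03, -0.06], [0.06, -0.0, -1.0]] 0.99591064453125
```

View pics/side0.png

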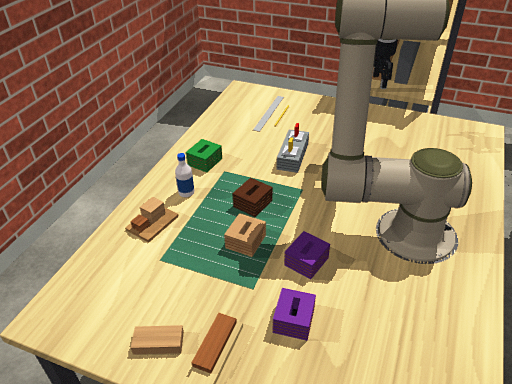

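View pics/top0.png

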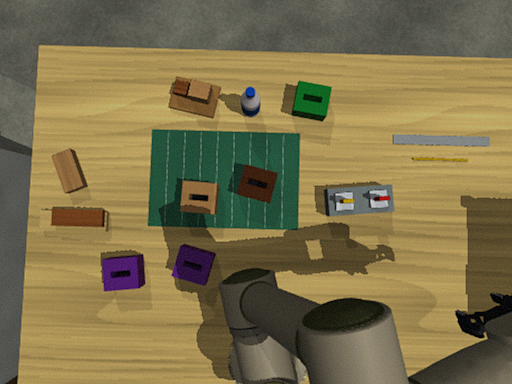

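Side view: red grip at (296,130), yellow grip at (290,145) and the pale block's slot at (245,233). In the top view these are at (380,199), (346,201) and (199,197).

Possible mix-ups in the top view:
- **Slot:** pale block (199,197), dark block (258,183), purple blocks (123,272) and (194,264), green block (313,98).
- **Gauge:** red (380,199) and yellow (346,201).

I choose red (380,199) and pale (199,197), and will check both in one crop while measuring.

```bash
python3 - <<'E'
from h import *
C={n:load(n) for n in("top","side")}
t,s=C["top"]["image"],C["side"]["image"]
def cr(im,u,v,w=45): return cv2.resize(im[v-w:v+w,u-w:u+w],(400,400),interpolation=cv2.INTER_NEAREST)
r=np.hstack([cr(t,365,200),cr(t,198,197,30)]);cv2.imwrite("pics/crop.png",cv2.resize(r,(800,400)))
def blob(n,m,box):
    u0,v0,u1,v1=box;k=np.zeros(m.shape,bool);k[v0:v1,u0:u1]=1;return m&k
for n,bx in(("top",(320,180,400,220)),("side",(270,115,320,175))):
    c=C[n];h=cv2.cvtColor(c["image"],cv2.COLOR_BGR2HSV);W=world(c)
    H,S,V=[h[...,i].astype(int) for i in range(3)]
    for nm,m in(("red",((H<8)|(H>172))&(S>150)&(V>90)),("yel",(H>20)&(H<35)&(S>120)&(V>100))):
        m=blob(n,m,bx);P=W[m];v,u=np.nonzero(m)
        print(n,nm,m.sum(),"px",u.min(),u.max(),v.min(),v.max(),u.mean().round(1),v.mean().round(1),"xyz med",np.median(P,0).round(1),"min",P.min(0).round(),"max",P.max(0).round())
    # by height
    u0,v0,u1,v1=bx;B=W[v0:v1,u0:u1].reshape(-1,3)
    for lo,hi in((48,59),(59,68),(98,115)):
        q=B[(B[:,2]>lo)&(B[:,2]<hi)]
        if len(q)>4: print(n,lo,hi,len(q),q.mean(0).round(1),"rect",cv2.minAreaRect(q[:,:2].astype(np.float32)))
for n,bx in(("top",(175,172,225,222)),("side",(215,205,275,260))):
    c=C[n];W=world(c);u0,v0,u1,v1=bx;B=W[v0:v1,u0:u1].reshape(-1,3);q=B[(B[:,2]>50)&(B[:,2]<75)]
    print(n,"pale top",len(q),np.median(q,0).round(1),"rect",cv2.minAreaRect(q[q[:,2]>55][:,:2].astype(np.float32)))
    g=cv2.cvtColor(c["image"],cv2.COLOR_BGR2GRAY)[v0:v1,u0:u1]
    z=np.median(q[:,2]); k=((g<60)).astype(np.uint8)
    for ct in cv2.findContours(k,cv2.RETR_EXTERNAL,cv2.CHAIN_APPROX_NONE)[0]:
        if cv2.contourArea(ct)>15:
            p=np.array([plane(c,a+u0,b+v0,z)[:2] for a,b in ct[:,0]],np.float32);print(n,"dark",cv2.contourArea(ct),cv2.boundingRect(ct),cv2.minAreaRect(p))
E
```

```text
top red 38 px 379 389 196 200 384.1 197.8 xyz med [ 489.5 -305.6  107.1] min [ 484. -326.   63.] max [ 497. -290.  111.]
top yel 804 px 320 399 180 219 364.4 200.5 xyz med [ 478.6 -286.7   -0.8] min [ 425. -392.   -7.] max [ 552.   56. 1071.]
top 48 59 1205 [ 483.5 -253.6   54.1] rect ((483.8548583984375, -256.7259521484375), (79.96165466308594, 192.45126342773438), 5.627699375152588)
top 59 68 455 [ 483.5 -255.    62.2] rect ((488.0965881347656, -256.7372131347656), (69.12306213378906, 151.8289794921875), 0.2918776273727417)
top 98 115 100 [ 483.6 -253.4  106.6] rect ((483.73724365234375, -254.93724060058594), (11.813209533691406, 128.11973571777344), 5.537413597106934)
side red 51 px 294 298 123 136 296.4 129.6 xyz med [ 485.8 -293.5   90.4] min [ 481. -317.   61.] max [ 494. -282.  112.]
side yel 83 px 274 316 115 172 287.1 137.2 xyz med [ 478.4 -207.9   74.7] min [ 375. -513.   -8.] max [ 627. -183.  108.]
side 48 59 418 [ 479.8 -239.3   53.3] rect ((484.3227844238281, -251.71621704101562), (81.06520080566406, 199.80245971679688), 5.360840797424316)
side 59 68 157 [ 481.5 -241.9 
[... 644 characters left out ...]
6), 87.1419906616211)
top dark 533.0 (0, 5, 39, 45) ((474.19580078125, 230.41268920898438), (128.88555908203125, 109.99885559082031), 2.2746012210845947)
side pale top 739 [478.3 224.7  57.9] rect ((479.1426696777344, 220.05606079101562), (104.54378509521484, 91.93415832519531), 87.50201416015625)
side dark 103.0 (3, 40, 34, 15) ((465.4729919433594, 334.36395263671875), (36.921226501464844, 95.23465728759766), 76.8755874633789)
side dark 193.5 (38, 39, 22, 16) ((392.8419494628906, 286.32135009765625), (68.08671569824219, 42.733707427978516), 87.61089324951172)
side dark 273.5 (11, 0, 41, 12) ((504.9843444824219, 147.61964416503906), (124.2755126953125, 50.46677017211914), 20.628164291381836)
```

View pics/crop.png

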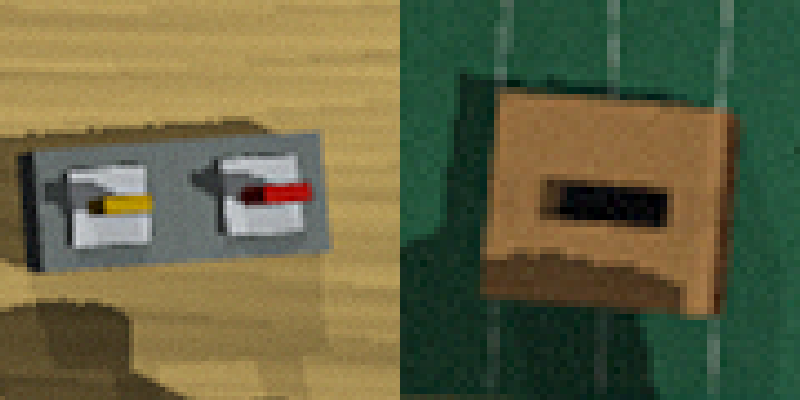

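The left crop confirms the red tab at top (380,198), with yellow separate to its left. The right crop confirms the pale block, with its dark slot mouth centred near top (199,197.5). One fine measurement remains: the red gauge's own yaw, and the slot mouth in both views.

```bash
python3 - <<'E'
from h import *
for n in("top","side"):
    c=load(n);W=world(c);B=W.reshape(-1,3);im=c["image"]
    for nm,b in(("red",(450,530,-350,-262)),("yel",(440,520,-250,-165))):
        k=(B[:,0]>b[0])&(B[:,0]<b[1])&(B[:,1]>b[2])&(B[:,1]<b[3])
        for lo,hi in((60,67),(100,115)):
            q=B[k&(B[:,2]>lo)&(B[:,2]<hi)]
            print(n,nm,lo,len(q),np.median(q,0).round(1),cv2.minAreaRect(q[:,:2].astype(np.float32)))
    k=(B[:,0]>420)&(B[:,0]<540)&(B[:,1]>155)&(B[:,1]<280)
    # slot mouth: points inside block footprint well below top
    q=B[k&(abs(B[:,0]-479)<25)&(abs(B[:,1]-217)<40)&(B[:,2]<50)]
    print(n,"slot floor pts",len(q),np.median(q,0).round(1) if len(q) else "")
    m=((abs(W[...,0]-479)<32)&(abs(W[...,1]-217)<42)&(W[...,2]<53)); v,u=np.nonzero(m)
    if len(u): 
        p=np.array([plane(c,a,b,60)[:2] for a,b in zip(u,v)],np.float32);print(" mouth",len(u),u.mean(),v.mean(),cv2.minAreaRect(p))
    if n=="top": print("mouth px",plane(c,198.75,197.66,60))
s=sense();print(s["joints"])
E
```

```text
top red 60 207 [ 490.7 -303.6   62.4] ((489.1352844238281, -305.4895324707031), (49.563133239746094, 50.54941940307617), 4.1574907302856445)
top red 100 47 [ 489.1 -304.1  107.1] ((489.3833312988281, -304.2245788574219), (11.128754615783691, 28.2534122467041), 1.9336423873901367)
top yel 60 199 [ 476.4 -204.2   62.1] ((478.4222717285156, -206.33450317382812), (49.30446243286133, 50.02791976928711), 1.720786452293396)
top yel 100 49 [ 478.6 -204.5  106.6] ((478.5420227050781, -206.3076171875), (11.137642860412598, 30.957927703857422), 1.9236061573028564)
top slot floor pts 114 [480.3 223.8  10.8]
 mouth 115 198.75652173913045 197.4608695652174 ((478.6393127441406, 216.8155517578125), (54.90739822387695, 17.351844787597656), 86.790771484375)
mouth px [478.0929077  216.48291391  60.        ]
side red 60 54 [ 487.6 -292.5   61.9] ((488.76043701171875, -299.4183654785156), (50.37295150756836, 54.795989990234375), 8.99685001373291)
side red 100 17 [ 488.2 -301.8  103.4] ((489.19580078125, -301.9337463378906), (11.108107566833496, 30.554828643798828), 7.6219072341918945)
side yel 60 51 [ 474.9 -194.    61.8] ((478.455810546875, -201.09112548828125), (49.37456130981445, 51.25836944580078), 7.816629886627197)
side yel 100 21 [ 479.  -196.   105.5] ((479.282470703125, -198.86949157714844), (11.534096717834473, 26.1583251953125), 7.277032375335693)
side slot floor pts 53 [487.7 203.2  39.1]
 mouth 63 244.74603174603175 228.1904761904762 ((473.564697265625, 213.98495483398438), (71.16986083984375, 28.6989803314209), 65.66510772705078)
[-1.32439013e+00  3.13105367e-01  1.49792344e+00  3.69275087e-05
  1.33105131e+00 -2.23400697e-01]
```

Red gauge: (489, -305), yaw about +4.5°, top of tab about 107. Slot: (478.6, 216.8), yaw about -3.3°, top about 59-60. I'll turn the tool first so that its y lies along the gauge's x.

Call:
move_arm(
  moves=[
    {"turn":[0,0,-0.118],"translation":[0,0,0],"hand":1},
    {"turn":[0,0,-0.118],"translation":[0,0,0],"hand":1},
    {"turn":[0,0,-0.118],"translation":[0,0,0],"hand":1},
    {"turn":[0,0,-0.118],"translation":[0,0,0],"hand":1},
    {"turn":[0,0,-0.118],"translation":[0,0,0],"hand":1},
    {"turn":[0,0,-0.118],"translation":[0,0,0],"hand":1},
    {"turn":[0,0,-0.118],"translation":[0,0,0],"hand":1},
    {"turn":[0,0,-0.118],"translation":[0,0,0],"hand":1},
    {"turn":[0,0,-0.118],"translation":[0,0,0],"hand":1},
    {"turn":[0,0,-0.118],"translation":[0,0,0],"hand":1},
  ],
)

```text
time_s: 1.13
eef_pos: [237.6, -468.1, 250.2]
ee_rot: [-0.0, 0.676, 0.736, 0.0]
force: [0.1, 0.0, -0.0]
grip_width: 0.997
grip_force: 0.0
```

```bash
cat >> h.py <<'E'
from scipy.spatial.transform import Rotation as Ro
def go(target,yaw_deg):
    s=sense();q=s["ee_rot"];R=Ro.from_quat([q[1],q[2],q[3],q[0]]).as_matrix()
    a=math.degrees(math.atan2(R[1,1],R[0,1]))
    d=np.array(target)-s["eef_pos"]
    print("t",s["time_s"],"pos",np.round(s["eef_pos"],1),"yaw(y axis)",round(a,2),"z axis",R[:,2].round(4),"tool move",(R.T@d).round(1),"tool turn z",round(-math.radians(yaw_deg-a),4),"F",np.round(s["force"],1),"w",s["grip_width"],s["grip_force"])
E
python3 -c "
from h import *
go([489,-305,180],4.5)"
```

```text
t 1.1333 pos [ 237.6 -468.1  250.2] yaw(y axis) 4.86 z axis [-0.e+00  1.e-04 -1.e+00] tool move [141.2 264.3  70.2] tool turn z 0.0063 F [ 0.1  0.  -0. ] w 0.9969552315969868 0.0
```

Call:
move_arm(
  moves=[
    {"turn":[0,0,0.006],"translation":[14.1,26.4,7],"hand":1},
    {"turn":[0,0,0],"translation":[14.1,26.4,7],"hand":1},
    {"turn":[0,0,0],"translation":[14.1,26.4,7],"hand":1},
    {"turn":[0,0,0],"translation":[14.1,26.4,7],"hand":1},
    {"turn":[0,0,0],"translation":[14.1,26.4,7],"hand":1},
    {"turn":[0,0,0],"translation":[14.1,26.4,7],"hand":1},
    {"turn":[0,0,0],"translation":[14.1,26.4,7],"hand":1},
    {"turn":[0,0,0],"translation":[14.1,26.4,7],"hand":1},
    {"turn":[0,0,0],"translation":[14.1,26.4,7],"hand":1},
    {"turn":[0,0,0],"translation":[14.1,26.4,7],"hand":1},
  ],
)

```text
time_s: 1.97
eef_pos: [491.7, -307.1, 179.9]
ee_rot: [-0.0, 0.681, 0.732, -0.0]
force: [0.3, -1.6, -0.0]
grip_width: 0.999
grip_force: 0.0
```

```bash
python3 -c "
from h import *
go([489,-305,88],4.5)
c=load('side');cv2.imwrite('pics/pre.png',cv2.resize(c['image'][60:190,240:380],(700,600)))"
```

```text
t 1.9667 pos [ 491.7 -307.1  179.9] yaw(y axis) 4.18 z axis [-1.e-04  0.e+00 -1.e+00] tool move [ 2.3 -2.6 91.9] tool turn z -0.0055 F [ 0.3 -1.6 -0. ] w 0.9987318483013946 0.0
```

View pics/pre.png

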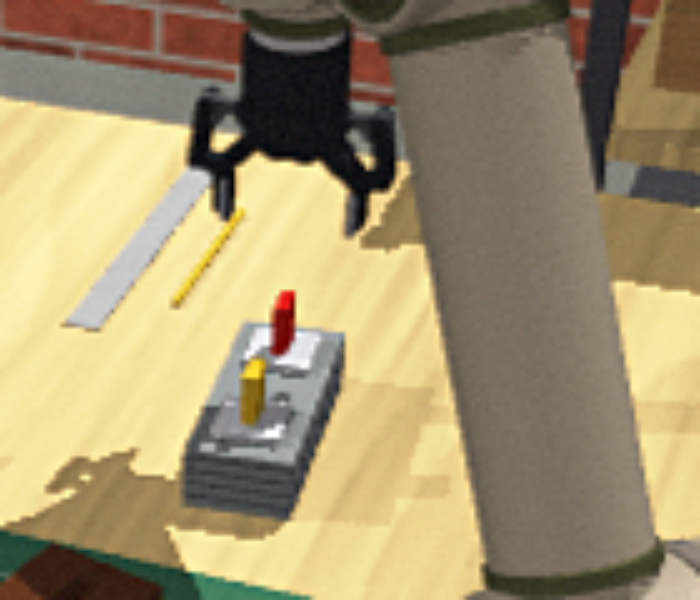

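The open fingers straddle the red grip (crop 285,320), clear of yellow (252,390). I'll go part of the way down and check.

Call:
move_arm(
  moves=[
    {"turn":[0,0,0],"translation":[0,0,10],"hand":1},
    {"turn":[0,0,0],"translation":[0,0,12],"hand":1},
    {"turn":[0,0,0],"translation":[0,0,12],"hand":1},
    {"turn":[0,0,0],"translation":[0,0,8],"hand":1},
    {"turn":[0,0,0],"translation":[0,0,0],"hand":1},
    {"turn":[0,0,0],"translation":[0,0,0],"hand":1},
  ],
)

```text
time_s: 2.52
eef_pos: [490.2, -308.5, 138.2]
ee_rot: [-0.0, 0.681, 0.732, -0.0]
force: [0.5, -0.3, -0.1]
grip_width: 1.0
grip_force: 0.0
```

```bash
python3 -c "
from h import *
go([489,-305,88],4.5)"
```

```text
t 2.5167 pos [ 490.2 -308.5  138.2] yaw(y axis) 4.14 z axis [-4.e-04  3.e-04 -1.e+00] tool move [ 3.5 -0.9 50.2] tool turn z -0.0062 F [ 0.5 -0.3 -0.1] w 1.0000833434528684 0.0
```

Call:
move_arm(
  moves=[
    {"turn":[0,0,-0.006],"translation":[1.8,-0.5,8],"hand":1},
    {"turn":[0,0,0],"translation":[1.7,-0.4,12],"hand":1},
    {"turn":[0,0,0],"translation":[0,0,12],"hand":1},
    {"turn":[0,0,0],"translation":[0,0,12],"hand":1},
    {"turn":[0,0,0],"translation":[0,0,6],"hand":1},
    {"turn":[0,0,0],"translation":[0,0,0],"hand":1},
    {"turn":[0,0,0],"translation":[0,0,0],"hand":0.6},
    {"turn":[0,0,0],"translation":[0,0,0],"hand":0.3},
    {"turn":[0,0,0],"translation":[0,0,0],"hand":0},
    {"turn":[0,0,0],"translation":[0,0,0],"hand":0},
  ],
  grip_force=40,
)

```text
time_s: 3.35
eef_pos: [489.6, -304.9, 88.9]
ee_rot: [0.001, 0.679, 0.735, -0.0]
force: [1.2, 0.3, -1.4]
grip_width: 0.453
grip_force: 0.0
```

Call:
move_arm(
  moves=[
    {"turn":[0,0,0],"translation":[0,0,0],"hand":0},
    {"turn":[0,0,0],"translation":[0,0,0],"hand":0},
    {"turn":[0,0,0],"translation":[0,0,0],"hand":0},
    {"turn":[0,0,0],"translation":[0,0,0],"hand":0},
    {"turn":[0,0,0],"translation":[0,0,0],"hand":0},
  ],
)

```text
time_s: 3.77
eef_pos: [489.5, -304.8, 88.5]
ee_rot: [0.0, 0.679, 0.734, -0.0]
force: [-0.7, -0.1, 2.1]
grip_width: 0.136
grip_force: 42.0
```

```bash
python3 -c "
from h import *
go([489,-305,148],4.5)"
```

```text
t 3.7667 pos [ 489.5 -304.8   88.5] yaw(y axis) 4.53 z axis [ 3.e-04 -3.e-04 -1.e+00] tool move [ -0.2  -0.5 -59.5] tool turn z 0.0004 F [-0.7 -0.1  2.1] w 0.13593079134263797 42.0496541261673
```

Gripped at width 11.6 mm. Now straight up.

Call:
move_arm(
  moves=[
    {"turn":[0,0,0],"translation":[0,0,-4],"hand":0},
    {"turn":[0,0,0],"translation":[0,0,-8],"hand":0},
    {"turn":[0,0,0],"translation":[0,0,-10],"hand":0},
    {"turn":[0,0,0],"translation":[0,0,-10],"hand":0},
    {"turn":[0,0,0],"translation":[0,0,-12],"hand":0},
    {"turn":[0,0,0],"translation":[0,0,-12],"hand":0},
    {"turn":[0,0,0],"translation":[0,0,-12],"hand":0},
    {"turn":[0,0,0],"translation":[0,0,-12],"hand":0},
    {"turn":[0,0,0],"translation":[0,0,-10],"hand":0},
    {"turn":[0,0,0],"translation":[0,0,0],"hand":0},
  ],
)

```text
time_s: 4.6
eef_pos: [490.1, -305.3, 181.1]
ee_rot: [0.002, 0.679, 0.735, -0.0]
force: [0.3, -0.4, -0.6]
grip_width: 0.135
grip_force: 41.7
```

```bash
python3 -c "
from h import *
go([478.6,216.8,180],-3.3)
c=load('side');cv2.imwrite('pics/lift.png',cv2.resize(c['image'][60:190,240:380],(700,600)))"
```

```text
t 4.6 pos [ 490.1 -305.3  181.1] yaw(y axis) 4.53 z axis [ 0.0032 -0.0031 -1.    ] tool move [ 5.213e+02  2.980e+01 -5.000e-01] tool turn z 0.1367 F [ 0.3 -0.4 -0.6] w 0.13495354813778618 41.68860375881195
```

View pics/lift.png

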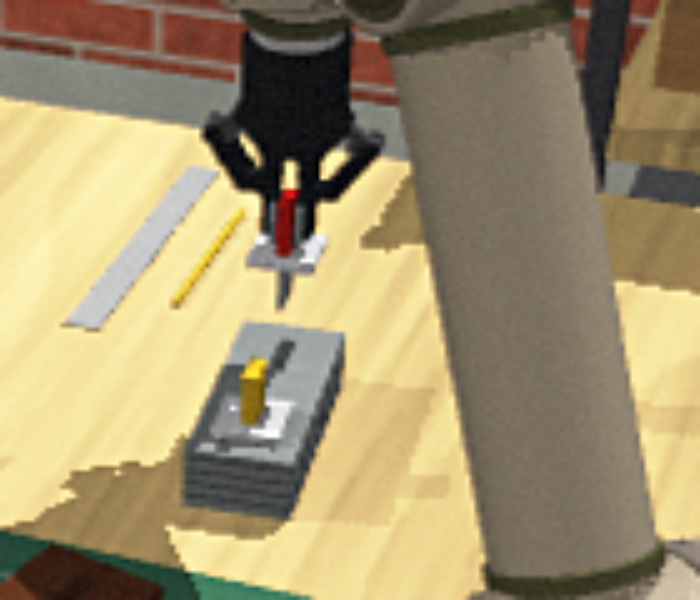

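Gauge is out of the rack and upright: red grip at (287,225), blade at (284,290). Yellow is undisturbed. The blade tip is only about level with yellow's top, so I'll lift another 45 mm before traversing.

Call:
move_arm(
  moves=[
    {"turn":[0,0,0],"translation":[0,0,-10],"hand":0},
    {"turn":[0,0,0],"translation":[0,0,-14],"hand":0},
    {"turn":[0,0,0],"translation":[0,0,-14],"hand":0},
    {"turn":[0,0,0],"translation":[0,0,-7],"hand":0},
    {"turn":[0,0,0.046],"translation":[0,0,0],"hand":0},
    {"turn":[0,0,0.046],"translation":[0,0,0],"hand":0},
    {"turn":[0,0,0.045],"translation":[0,0,0],"hand":0},
    {"turn":[0,0,0],"translation":[10,-1,0],"hand":0},
    {"turn":[0,0,0],"translation":[20,-2,0],"hand":0},
    {"turn":[0,0,0],"translation":[30,-2,0],"hand":0},
  ],
)

```text
time_s: 5.48
eef_pos: [487.4, -244.5, 222.7]
ee_rot: [-0.0, 0.728, 0.686, -0.0]
force: [-0.1, 1.0, -1.1]
grip_width: 0.134
grip_force: 41.6
```

Call:
move_arm(
  moves=[
    {"turn":[0,0,0],"translation":[32,-2.5,0],"hand":0},
    {"turn":[0,0,0],"translation":[32,-2.5,0],"hand":0},
    {"turn":[0,0,0],"translation":[32,-2.5,0],"hand":0},
    {"turn":[0,0,0],"translation":[32,-2.5,0],"hand":0},
    {"turn":[0,0,0],"translation":[32,-2.5,0],"hand":0},
    {"turn":[0,0,0],"translation":[32,-2.5,0],"hand":0},
    {"turn":[0,0,0],"translation":[32,-2.5,0],"hand":0},
    {"turn":[0,0,0],"translation":[32,-2.5,0],"hand":0},
    {"turn":[0,0,0],"translation":[32,-2.5,0],"hand":0},
    {"turn":[0,0,0],"translation":[32,-2.5,0],"hand":0},
  ],
)

```text
time_s: 6.32
eef_pos: [480.6, 78.5, 223.2]
ee_rot: [-0.0, 0.727, 0.687, -0.0]
force: [1.4, -0.3, -1.3]
grip_width: 0.134
grip_force: 41.6
```

Call:
move_arm(
  moves=[
    {"turn":[0,0,0],"translation":[32,-2.5,0],"hand":0},
    {"turn":[0,0,0],"translation":[32,-2.5,0],"hand":0},
    {"turn":[0,0,0],"translation":[30,-2.5,0],"hand":0},
    {"turn":[0,0,0],"translation":[20,-1,0],"hand":0},
    {"turn":[0,0,0],"translation":[15,0,0],"hand":0},
    {"turn":[0,0,0],"translation":[8,0,0],"hand":0},
    {"turn":[0,0,0],"translation":[0,0,0],"hand":0},
    {"turn":[0,0,0],"translation":[0,0,0],"hand":0},
    {"turn":[0,0,0],"translation":[0,0,0],"hand":0},
  ],
)

```text
time_s: 7.07
eef_pos: [480.9, 212.9, 223.3]
ee_rot: [0.0, 0.727, 0.686, -0.0]
force: [0.3, -0.1, -1.9]
grip_width: 0.133
grip_force: 41.6
```

```bash
python3 -c "
from h import *
go([478.6,216.8,140],-3.3)"
```

```text
t 7.0667 pos [480.9 212.9 223.3] yaw(y axis) -3.34 z axis [-3.e-04 -3.e-04 -1.e+00] tool move [ 3.8 -2.5 83.3] tool turn z -0.0008 F [ 0.3 -0.1 -1.9] w 0.1329652266893289 41.643444299697876
```

Call:
move_arm(
  moves=[
    {"turn":[0,0,0],"translation":[1.9,-1.3,8],"hand":0},
    {"turn":[0,0,0],"translation":[1.9,-1.2,12],"hand":0},
    {"turn":[0,0,0],"translation":[0,0,12],"hand":0},
    {"turn":[0,0,0],"translation":[0,0,14],"hand":0},
    {"turn":[0,0,0],"translation":[0,0,12],"hand":0},
    {"turn":[0,0,0],"translation":[0,0,10],"hand":0},
    {"turn":[0,0,0],"translation":[0,0,8],"hand":0},
    {"turn":[0,0,0],"translation":[0,0,5],"hand":0},
    {"turn":[0,0,0],"translation":[0,0,0],"hand":0},
    {"turn":[0,0,0],"translation":[0,0,0],"hand":0},
  ],
)

```text
time_s: 7.9
eef_pos: [478.8, 217.6, 142.5]
ee_rot: [0.0, 0.727, 0.686, 0.0]
force: [-0.6, -0.5, -2.0]
grip_width: 0.131
grip_force: 41.6
```

```bash
python3 -c "
from h import *
go([478.6,216.8,93.5],-3.3)
c=load('side');im=c['image'][160:270,190:300]
t=load('top')['image'][150:260,150:260]
cv2.imwrite('pics/over.png',cv2.resize(np.hstack([im,t]),(800,400)))
W=world(c).reshape(-1,3);k=(abs(W[:,0]-479)<40)&(abs(W[:,1]-217)<40)&(W[:,2]>96)&(W[:,2]<120);q=W[k];print(len(q),q.min(0),q.max(0),np.median(q,0),cv2.minAreaRect(q[:,:2].astype(np.float32)))"
```

```text
t 7.9 pos [478.8 217.6 142.5] yaw(y axis) -3.33 z axis [ 2.e-04  1.e-04 -1.e+00] tool move [-0.8 -0.2 49. ] tool turn z -0.0005 F [-0.6 -0.5 -2. ] w 0.13141893088053283 41.647857427597046
156 [451.11725588 194.10948074  96.10477556] [505.40671405 247.05252964 119.44149237] [468.54607538 231.50706457 114.45881472] ((478.54193115234375, 219.17637634277344), (53.04258346557617, 52.77897644042969), 86.31774139404297)
```

View pics/over.png

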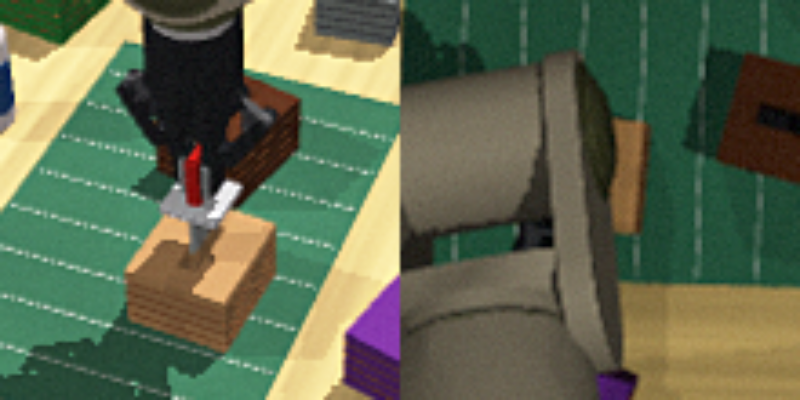

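Side view (left crop): the blade tip at (195,245) is right over the slot mouth of the pale block, square to it. The top view is hidden by the arm. Lowering.

Call:
move_arm(
  moves=[
    {"turn":[0,0,0],"translation":[-0.5,0,4],"hand":0},
    {"turn":[0,0,0],"translation":[0,0,4],"hand":0},
    {"turn":[0,0,0],"translation":[0,0,4],"hand":0},
    {"turn":[0,0,0],"translation":[0,0,4],"hand":0},
    {"turn":[0,0,0],"translation":[0,0,4],"hand":0},
    {"turn":[0,0,0],"translation":[0,0,0],"hand":0},
  ],
)

```text
time_s: 8.5
eef_pos: [478.2, 217.0, 121.3]
ee_rot: [-0.0, 0.727, 0.686, -0.001]
force: [-0.4, -0.6, -0.9]
grip_width: 0.138
grip_force: 41.6
```

Call:
move_arm(
  moves=[
    {"turn":[0,0,0],"translation":[0,0,4],"hand":0},
    {"turn":[0,0,0],"translation":[0,0,4],"hand":0},
    {"turn":[0,0,0],"translation":[0,0,4],"hand":0},
    {"turn":[0,0,0],"translation":[0,0,4],"hand":0},
    {"turn":[0,0,0],"translation":[0,0,4],"hand":0},
    {"turn":[0,0,0],"translation":[0,0,3],"hand":0},
    {"turn":[0,0,0],"translation":[0,0,0],"hand":0},
    {"turn":[0,0,0],"translation":[0,0,0],"hand":0},
  ],
)

```text
time_s: 9.17
eef_pos: [478.6, 217.1, 99.2]
ee_rot: [-0.0, 0.727, 0.686, -0.0]
force: [-0.1, 0.9, -1.1]
grip_width: 0.133
grip_force: 41.6
```

No contact forces, 5-6 mm left. Small steps with checks.

Call:
move_arm(
  moves=[
    {"turn":[0,0,0],"translation":[0,0,1.5],"hand":0},
    {"turn":[0,0,0],"translation":[0,0,1.5],"hand":0},
    {"turn":[0,0,0],"translation":[0,0,1],"hand":0},
    {"turn":[0,0,0],"translation":[0,0,0],"hand":0},
  ],
)

```text
time_s: 9.5
eef_pos: [478.6, 217.1, 95.1]
ee_rot: [-0.0, 0.727, 0.686, -0.0]
force: [0.4, 0.2, -1.3]
grip_width: 0.136
grip_force: 41.6
```

Call:
move_arm(
  moves=[
    {"turn":[0,0,0],"translation":[0,0,1],"hand":0},
    {"turn":[0,0,0],"translation":[0,0,0],"hand":0},
  ],
)

```text
time_s: 9.67
eef_pos: [478.6, 217.1, 94.2]
ee_rot: [-0.0, 0.727, 0.686, -0.0]
force: [0.4, -0.6, -1.4]
grip_width: 0.135
grip_force: 41.6
```

Call:
move_arm(
  moves=[
    {"turn":[0,0,0],"translation":[0,0,0.7],"hand":0},
    {"turn":[0,0,0],"translation":[0,0,0],"hand":0},
  ],
)

```text
time_s: 9.83
eef_pos: [478.7, 217.1, 93.6]
ee_rot: [-0.0, 0.727, 0.686, 0.0]
force: [-1.1, -0.5, -1.3]
grip_width: 0.138
grip_force: 41.8
```

Call:
move_arm(
  moves=[
    {"turn":[0,0,0],"translation":[0,0,0.5],"hand":0},
    {"turn":[0,0,0],"translation":[0,0,0],"hand":0},
  ],
)

```text
time_s: 10.0
eef_pos: [478.7, 217.2, 93.5]
ee_rot: [0.0, 0.727, 0.686, 0.0]
force: [-2.3, -0.2, 4.0]
grip_width: 0.133
grip_force: 42.5
```

Call:
move_arm(
  moves=[
    {"turn":[0,0,0],"translation":[0,0,0.4],"hand":0},
    {"turn":[0,0,0],"translation":[0,0,0],"hand":0},
  ],
)

```text
time_s: 10.17
eef_pos: [478.7, 217.2, 93.5]
ee_rot: [0.0, 0.727, 0.686, 0.0]
force: [-4.2, -1.0, 9.2]
grip_width: 0.137
grip_force: 43.2
```

The shoulder touched the block exactly at the predicted height. Releasing, then retreating straight up.

Call:
move_arm(
  moves=[
    {"turn":[0,0,0],"translation":[0,0,-0.5],"hand":0},
    {"turn":[0,0,0],"translation":[0,0,0],"hand":0.2},
    {"turn":[0,0,0],"translation":[0,0,0],"hand":0.3},
    {"turn":[0,0,0],"translation":[0,0,0],"hand":0.4},
    {"turn":[0,0,0],"translation":[0,0,0],"hand":0.6},
    {"turn":[0,0,0],"translation":[0,0,0],"hand":0.6},
    {"turn":[0,0,0],"translation":[0,0,0],"hand":0.6},
    {"turn":[0,0,0],"translation":[0,0,0],"hand":0.6},
  ],
)

```text
time_s: 10.83
eef_pos: [478.6, 217.1, 93.2]
ee_rot: [-0.0, 0.727, 0.686, -0.0]
force: [-0.1, -0.1, -0.5]
grip_width: 0.604
grip_force: 0.0
```

```bash
python3 -c "
from h import *
go([478.6,216.8,200],-3.3)
c=load('side');im=c['image'][160:270,190:300]
cv2.imwrite('pics/rel.png',cv2.resize(im,(600,600)))"
```

```text
t 10.8333 pos [478.6 217.1  93.2] yaw(y axis) -3.32 z axis [-0.  0. -1.] tool move [  -0.3   -0.  -106.8] tool turn z -0.0004 F [-0.1 -0.1 -0.5] w 0.6041088529551235 0.0
```

View pics/rel.png

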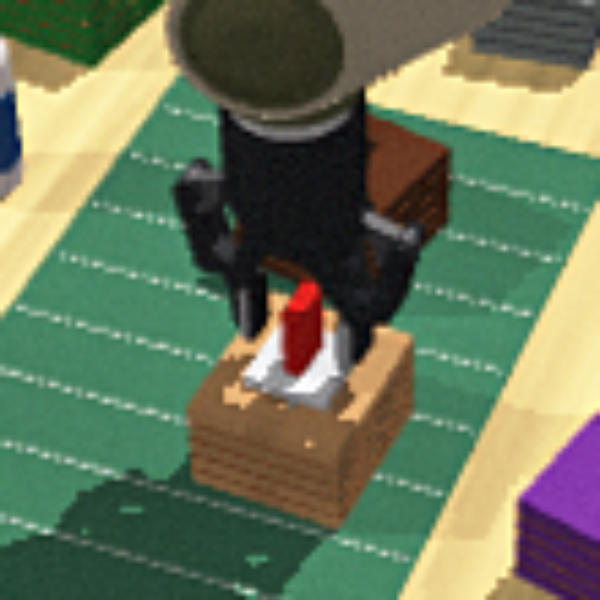

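The red gauge stands upright with its plate flat on the pale block, grip at (302,328), and the fingers are clear on both sides. Retreating up.

Call:
move_arm(
  moves=[
    {"turn":[0,0,0],"translation":[0,0,-5],"hand":0.6},
    {"turn":[0,0,0],"translation":[0,0,-10],"hand":0.6},
    {"turn":[0,0,0],"translation":[0,0,-15],"hand":0.6},
    {"turn":[0,0,0],"translation":[0,0,-20],"hand":0.6},
    {"turn":[0,0,0],"translation":[0,0,-20],"hand":0.6},
    {"turn":[0,0,0],"translation":[0,0,-15],"hand":0.6},
    {"turn":[0,0,0],"translation":[0,0,-10],"hand":0.6},
    {"turn":[0,0,0],"translation":[0,0,0],"hand":0.6},
    {"turn":[0,0,0],"translation":[0,0,0],"hand":0.6},
  ],
)

```text
time_s: 11.63
eef_pos: [478.6, 217.1, 188.3]
ee_rot: [0.0, 0.727, 0.686, 0.0]
force: [-0.0, -1.3, -0.7]
grip_width: 0.598
grip_force: 0.0
```

```bash
python3 -c "
from h import *
go([478.6,216.8,200],-3.3)
c=load('side');W=world(c).reshape(-1,3)
k=(abs(W[:,0]-479)<35)&(abs(W[:,1]-219)<35)
for lo,hi in((64,72),(104,120)):
    q=W[k&(W[:,2]>lo)&(W[:,2]<hi)];print(lo,len(q),np.median(q,0).round(1),cv2.minAreaRect(q[:,:2].astype(np.float32)))
cv2.imwrite('pics/end.png',c['image'][90:290,150:350].repeat(3,0).repeat(3,1))"
```

```text
t 11.6333 pos [478.6 217.1 188.3] yaw(y axis) -3.32 z axis [ 4.e-04  1.e-04 -1.e+00] tool move [ -0.3   0.  -11.7] tool turn z -0.0004 F [-0.  -1.3 -0.7] w 0.5982070500312201 0.0
64 137 [470.6 226.5  66.6] ((477.1441955566406, 219.8172607421875), (53.26540756225586, 51.741249084472656), 85.70537567138672)
104 39 [476.6 221.7 111.2] ((478.3099670410156, 221.7604522705078), (32.110050201416016, 13.22641372680664), 87.6456069946289)
```

View pics/end.png

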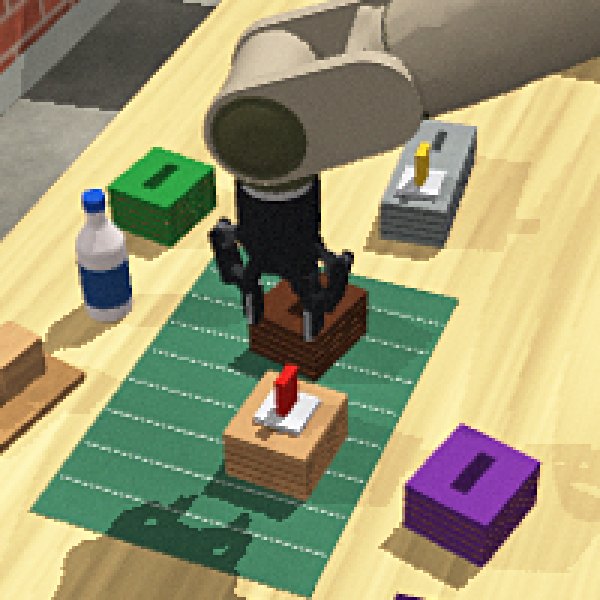

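The red gauge is seated in the pale block at (287,400), with yellow still in the rack at (422,165), the bottle standing at (103,255) and the gripper clear.

```bash
python3 -c "
from rig import finish_job
print(finish_job())"
```

```text
the job is handed in; nothing more can be done
None
```

The red gauge stands fully lowered in the pale block's slot with its shoulder plate flat on top, released at 11.6 s, with the yellow gauge and glue bottle untouched; the job is handed in, but the hand-in call returned no verdict.

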